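# Close the locking slide of a painting jig on a bauble

## Task

Clamp the gold bauble in the painting jig: hold the slide's lock tab squeezed against its post while you move the slide along, gently, until its sprung pad presses the bauble against the end stop. Then let the tab go and see that the lock has dropped fully into a notch of the strip, easing the slide along a little if it has not, with the pad still pressing on the bauble. Do not crush or tip the bauble, and leave the things around the jig where they are.

Things in the scene. Friction and masses are not known exactly. Their poses are not given: they have to be found in the camera images.
- jig: Plywood base plate of the painting jig, 150 x 340 x 18 mm, screwed to the bench; origin at the centre of its underside. x points across it, away from the robot (yaw up to 0.4 rad); y runs along it, the way the slide closes, to the end stop. A steel strip along its robot side has 5 mm notches, one every 10 mm, but is fixed at an unknown place, so where notches fall must be felt.
- slide (a joint): Travel of the slide along jig +y, m: 0 (start, locked in its home notch) to 0.165. Black carriage 136 mm across x, 60 along y, deck 40 to 52 mm above the bench; flat rear face 30 mm behind (-y of) handle, which can be pushed. Drags 2.5 N with tab pressed, about 4 N let go between notches, where it stays put; pushed on slowly it drops in the next notch and stops dead.
- handle (a point): Middle of the slide's pinch handle with the tab out, 76 mm above the bench. The handle stands on the deck, 52 to 98 mm above the bench, 30 mm long along jig y, 29 mm wide across jig x over its outer faces: fixed black post 14 mm thick on the far (+x) side, steel lock tab 6 mm thick on the robot (-x) side, 9 mm gap between. Pinch both from above, closing along jig x.
- tab (a joint): How far the steel lock tab is pressed towards the post, m: 0 = right out, tooth fully in a notch, locked (0.8 mm play each way); about 0.005 = tooth resting between two notches, NOT locked; above that = tooth clear, slide free; 0.007 = pressed home. Spring 6 N at 0, 10 N at 0.007. The tooth is 3.4 mm wide, in line with the middle of the handle.
- pad_face (a point): Middle of the front (+y) face of the slide's cork-faced sprung pad, 60 wide x 30 mm high, 36 mm above the bench. It moves with the slide and stands 54 mm ahead of handle (along jig y) when not pushed in.
- pad (a joint): How far the sprung pad is pushed back towards the slide, in m: 0 = out, touching nothing; 0.015 = bottomed. Spring 0.4 N at 0, rising 0.4 N per mm, 6.4 N at the bottom, after which the push on the bauble is hard.
- stop_face (a point): Middle of the cork face of the fixed end stop (76 mm wide, 42 mm high), 18 mm above the plate; its axes are those of the jig and the face looks to -y. The stop is fixed anywhere over 60 mm of the jig's length.
- bauble: Loose round gold-coloured bauble, 64 mm in diameter at its waist (14 to 20 mm up), 44 mm high with a small neck on top, about 0.12 kg, lying upright on the plate between pad and stop, 5 to 30 mm clear of the stop; origin at the centre of its underside. It slides along the plate when the pad pushes it.
- heart_a: Bystander: loose heart-shaped gold ornament about 60 mm, 26 mm high, on the bench right of the jig; origin under its centre.
- heart_b: Bystander: the same kind of heart ornament, left of the jig.
- pot: Bystander: empty clay paint bowl, 76 mm across, 40 mm high, right of the jig; origin under its centre.
- brush: Bystander: loose paint brush 170 mm long lying left of the jig; origin at its middle.
Not all that is in view belongs to the job. What is shaped like the bauble but green or purple is not meant.

How it is judged:
On the way, in this order (a step that is already met when the one before it is completed fails the run):
1. the lock tab is held pressed and the slide is on its way (value of joint tab above 0.005 m and value of joint slide above 0.02 m), for 0.1 s.
2. the sprung pad presses the bauble against the end stop (value of joint pad above 0.001 m and y of bauble in the frame of stop_face above -0.036 m), for 0.1 s.
At the end, for the whole second after the job is handed in: The lock tab is let out (within 1.5 mm of right out: the tooth is in a notch), the slide is at rest, the pad is pushed in by at least 1 mm by the bauble, and the bauble stands upright (within 0.15 rad) against the end stop (within 4 mm), within 20 mm of the jig's centre line (all of step 2 and value of joint tab below 0.0015 m and velocity of joint slide between -0.005 and 0.005 m/s and y of bauble in the frame of stop_face below -0.027 m and x of bauble in the frame of stop_face between -0.02 and 0.02 m and angle between bauble's own z axis and vertical below 0.15 rad); the robot touches nothing.
It fails at once if the bauble is crushed: pushed with more than 25 N (contact force between bauble and anything else above 25 N).
It fails at once if the bauble is tipped over (angle between bauble's own z axis and vertical above 0.5 rad).
It fails at once if a heart, the bowl or the brush beside the jig is moved by more than 30 mm (distance of any of heart_a, heart_b, pot, brush from where it was at the start of the episode above 0.03 m).
It also fails if it takes over 59 s, if anything falls off the work surface, if the arm or the gripper's body presses on something with over 40 N, if the wrist force passes 120 N, or if a joint passes its speed limit or range.

## Robot

A 6-joint arm with a two-finger parallel gripper is mounted at the origin on the work surface. World frame = base frame: x ahead of the robot, y to its left, z up, the work surface at z = 0. Lengths are in m, angles in rad, forces in N, time in s.
With the tool pointing down it reaches from about 0.375 to 0.75 m from the base axis. Payload 9 kg.
Tool frame: the origin (TCP) lies on the centre line of the jaws, within the pads' length; the fingertips stand 22 mm ahead of it and the grasp point (between the pads) lies 3 mm ahead of it (robot.tip_extent is the z of the fingertips in the tool frame, in m); z points along the fingers, y is the direction in which the jaws open and shut (so a half turn about z gives the same grasp; the last joint's range is limited). The gripper opens to 85 mm and grips with 20 to 120 N. Pads are 22 mm wide; open, the fingers measure 114 mm over their backs; the gripper's body (76 mm by 85 mm) begins 54 mm behind the grasp point. The pads swing forward as they close: fully open they stand 13 mm farther back than shut.
Start: joints at [1.038, 0.104, 0.097, 1.564, 0, 1.353], TCP at [0.186, 0.571, 0.253] pointing down, gripper open.
Joint ranges: [-2.99, 2.99], [-0.84, 1.86], [-1.1, 1.16], [-1.84, 2.11], [-1.51, 1.56], [-3.14, 3.14]. Speed limits (rad/s): [2.22, 2.22, 2.57, 3.14, 3.14, 3.14].

## Interface

Orientations are given as a unit quaternion [x, y, z, w].
In Python, from plant import robot gives the robot as it stands.
- The arm moves only by the tool carry_out, never from a script. Its argument "steps" is a list that holds one entry, the list of rows, each a list of 4 numbers: the shift along the tool's x, y, z in cm, then the turn about the tool's z in rad. In form: [[[x, y, z, yaw], ...]]. A call has 1 to 20 rows; each row shifts and turns the commanded pose from where the row before left it, along the tool's axes as they then stand; what a row does not reach is not made up. A row lasts 1/10 s, in which the tool goes at most 50 mm and 8.59 degrees, less where a joint would pass 70% of its speed; a pose out of reach is approached as far as the arm can. A call with a gripper value outside its range is refused whole. "hand" is the opening in per cent of the stroke, from 0 (shut) to 100 (fully open), set as the call begins (left out, the last holds). The fingers move at their own pace and stop on an object; the grip force is fixed at half the most. Time passes only in rows, so rows that do not move let the fingers close. It gives the time, the measured TCP pose, the force and the opening at its end, in the units of the state.
- robot.get_obs(): the state, without advancing time (a new reading comes with each control period).
- robot.capture(name): name is "scene" or "top" or "wrist"; returns the picture (400x640x3 uint8, red, green, blue); there is no depth.
- robot.get_calibration(name): a dict with "fx", "fy", "cx", "cy" (pixels), "eye" and "rotation" of the camera in the world. Camera axes: x right, y down, z forward; pixel columns grow to the right and rows downward; lengths in m; the calibration is good to about 2 mm. A picture is of the moment at which its call begins: read the wrist's pose just before it. get_calibration takes no time and is no camera call; for the wrist camera it gives the pose at the moment of the call.
- robot.job_done(): hands the job in, once; it reports no verdict.
The state is a dict: "time_s": time; "joints": joint angles; "joint_vel": joint speeds; "joint_torque": joint torques, N m; "tcp_pos": TCP position; "eef_rot": TCP orientation; "wrist_force": force on the tool from outside, world axes, zero at the start; "ft_torque": the same for the moment, N m; "width": finger opening in m.
Only numpy, scipy, OpenCV 4.12 (cv2) and the standard library are available. Lean on these libraries where they do the work, as an engineer would, in place of code of your own. Each camera call takes 0.05 s, during which the arm holds its last target.

## Working session

There is one attempt and no reset: what is moved stays moved. The work goes in short steps, Python scripts to look and compute and a tool call to move; the robot and the scene stay as the last step left them, time stands still between calls to the robot, and variables do not carry over. Pictures are saved under pics/ and viewed, and the job is handed in when it is done.

Besides the shell and the picture viewer there is one more tool, called after "Request:" by a JSON object that holds its "name" and its "arguments". carry_out: Moves the arm, as the interface text tells. Its arguments: {"type":"object","properties":{"steps":{"type":"array"},"hand":{"type":"number"}},"required":["steps"]}

```bash
ls; mkdir -p pics
python3 - <<'E'
from plant import robot
import cv2
o=robot.get_obs()
for k,v in o.items(): print(k,v)
print(robot.tip_extent)
for n in ["scene","top","wrist"]:
    c=robot.get_calibration(n); print(n,c)
    cv2.imwrite(f"pics/{n}0.png",robot.capture(n)[:,:,::-1])
E
```

```text
pics
time_s 0.0
joints [1.03829642e+00 1.04730181e-01 9.64545509e-02 1.56387776e+00
 1.42870726e-05 1.35308069e+00]
joint_vel [-1.96406329e-03 -1.18652259e-04  3.26937043e-05 -1.12742494e-03
 -1.33432956e-03  1.09905383e-03]
joint_torque [-1.86637764e-03 -5.56930482e+01  5.03651977e+01  1.67364237e-02
 -5.81180320e-04  2.83745499e-05]
tcp_pos [0.18560635 0.57025383 0.25249611]
eef_rot [ 1.56743078e-01  9.87639179e-01 -6.28732797e-04 -2.55241554e-04]
wrist_force [-0.26610616  0.15811417  0.24842754]
ft_torque [-0.00236981  0.01885015  0.02496197]
width 0.08518166592750019
0.022
scene {'fx': 448.4785885302562, 'fy': 448.4785885302562, 'cx': 310.53610582824876, 'cy': 197.74607170795528, 'eye': array([ 0.97981739, -0.40330999,  1.06453982]), 'rotation': array([ 0.87853262,  0.39732895, -0.10601103, -0.24304693])}
top {'fx': 443.3879492063252, 'fy': 443.3879492063252, 'cx': 320.5130314076017, 'cy': 198.1638495034156, 'eye': array([3.00696040e-01, 6.97780758e-04, 1.29964932e+00]), 'rotation': array([-0.69836637,  0.70766112, -0.07526362,  0.07639074])}
wrist {'fx': 310.1362108685452, 'fy': 310.1362108685452, 'cx': 323.8069744550165, 'cy': 195.00764611995044, 'eye': array([0.11009311, 0.59639827, 0.37289143]), 'rotation': array([0.79930088, 0.58011005, 0.09168383, 0.12721839])}
```

View pics/scene0.png

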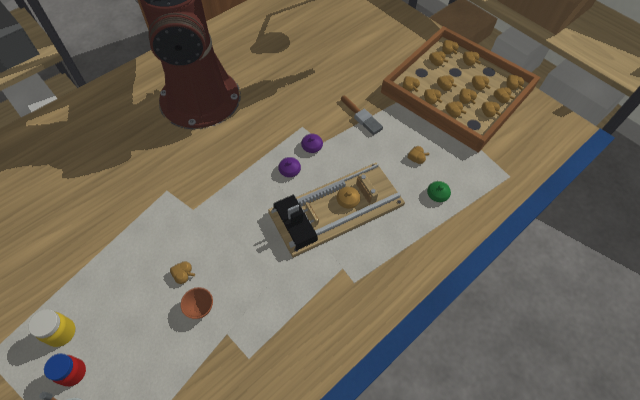

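View pics/top0.png

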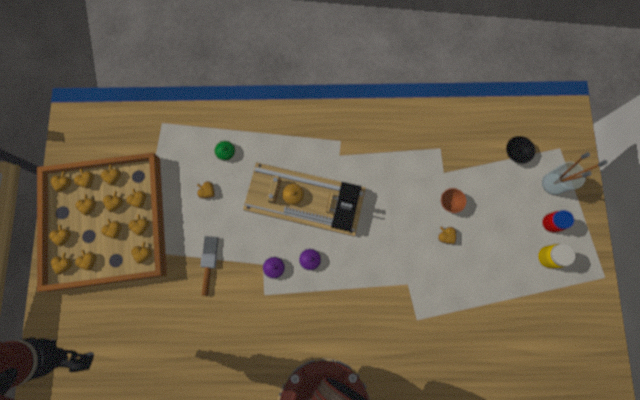

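View pics/wrist0.png

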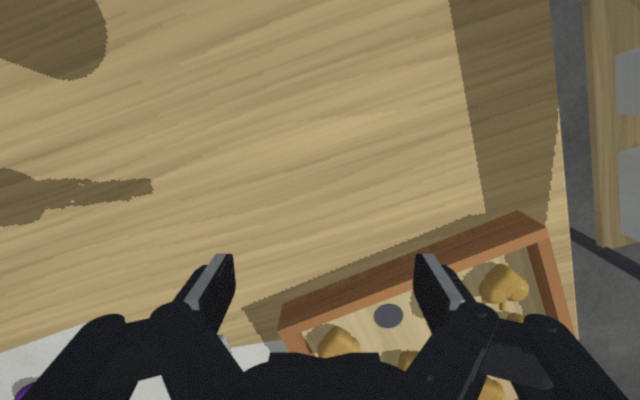

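The top view shows the jig around (305,200), with the slide at (347,207), the bauble at (291,195) and the stop at (272,190). I'll zoom in next.

```bash
cat > h.py <<'E'
import numpy as np, cv2
from scipy.spatial.transform import Rotation as R
def ray(c,u,v):
    d=np.array([(u-c['cx'])/c['fx'],(v-c['cy'])/c['fy'],1.])
    return np.array(c['eye']),R.from_quat(c['rotation']).as_matrix()@d
def onz(c,u,v,z):
    e,d=ray(c,u,v); return e+d*(z-e[2])/d[2]
def proj(c,p):
    q=R.from_quat(c['rotation']).as_matrix().T@(np.array(p)-c['eye'])
    return c['cx']+c['fx']*q[0]/q[2],c['cy']+c['fy']*q[1]/q[2]
def tri(c1,p1,c2,p2):
    e1,d1=ray(c1,*p1);e2,d2=ray(c2,*p2)
    s=np.linalg.lstsq(np.c_[d1,-d2],e2-e1,rcond=None)[0]
    a=e1+s[0]*d1;b=e2+s[1]*d2
    return (a+b)/2,np.linalg.norm(a-b)
E
python3 - <<'E'
import cv2
from h import *
from plant import robot
c=robot.get_calibration('top')
print(onz(c,320,200,0),onz(c,220,200,0))
a=cv2.imread('pics/top0.png')[150:250,235:395]; cv2.imwrite('pics/t1.png',cv2.resize(a,None,fx=5,fy=5,interpolation=cv2.INTER_CUBIC))
a=cv2.imread('pics/scene0.png')[155:260,255:415]; cv2.imwrite('pics/s1.png',cv2.resize(a,None,fx=5,fy=5,interpolation=cv2.INTER_CUBIC))
E
```

```text
[0.5787464  0.00254114 0.        ] [0.58280731 0.30247182 0.        ]
```

View pics/t1.png

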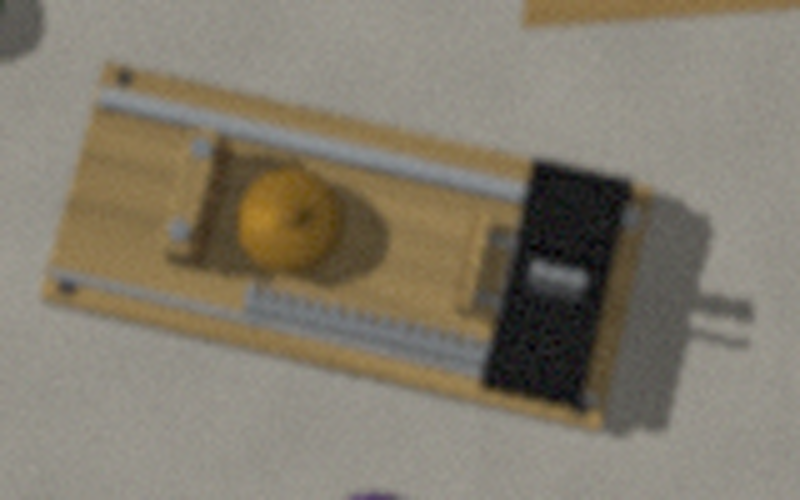

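View pics/s1.png

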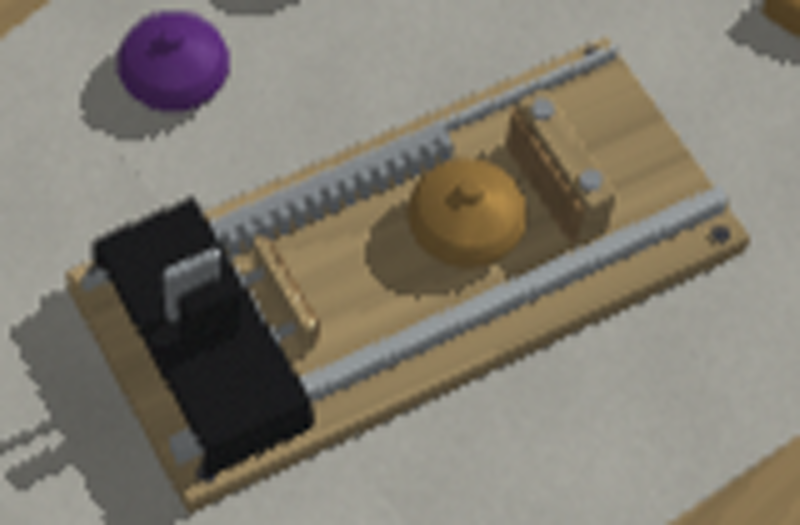

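Run:
```python
from h import *
from plant import robot
c=robot.get_calibration('top');s=robot.get_calibration('scene')
T=lambda x,y:(x/5+235-.4,y/5+150-.4)
S=lambda x,y:(x/5+255-.4,y/5+155-.4)
P=[onz(c,*T(*p),.018)[:2] for p in [(108,62),(42,297),(605,425),(650,185)]]
print(np.round(P,4),[np.linalg.norm(P[i]-P[(i+1)%4]) for i in range(4)])
P2=[onz(s,*S(*p),.018)[:2] for p in [(605,40),(750,240),(190,502),(70,270)]]
print('scene',np.round(P2,4),[np.linalg.norm(P2[i]-P2[(i+1)%4]) for i in range(4)])
D=[onz(c,*T(*p),.052)[:2] for p in [(535,160),(632,180),(585,408),(485,383)]]
print('deck',np.round(D,4),np.mean(D,0))
D=[onz(s,*S(*p),.052)[:2] for p in [(95,243),(195,200),(313,405),(205,470)]]
print('deck',np.round(D,4),np.mean(D,0))
for Q in (P,[P2[0],P2[3],P2[2],P2[1]]): pass
y=(P[0]+P[1]-P[2]-P[3]);y/=np.linalg.norm(y);print('yaw',np.arctan2(-y[0],y[1]))
y2=(P2[0]+P2[1]-P2[2]-P2[3]);print('yaw2',np.arctan2(-y2[0],y2[1]))
x=(P[0]+P[3]-P[1]-P[2]);print('yawx',np.arctan2(x[1],x[0]))
print('ctr',np.mean(P,0),np.mean(P2,0))
# tab top edge in both views: ends
for p,q in [((532,264),(165,270)),((590,277),(219,250))]:
    print('tab',onz(c,*T(*p),.098),onz(s,*S(*q),.098),tri(c,T(*p),s,S(*q)))
```

```text
[[ 0.6946  0.1933]
 [ 0.5509  0.2296]
 [ 0.4707 -0.0996]
 [ 0.6139 -0.1307]] [np.float64(0.1482368291507585), np.float64(0.33881209927913575), np.float64(0.14649484127671192), np.float64(0.3338550821580973)]
scene [[ 0.5526  0.2309]
 [ 0.6967  0.1953]
 [ 0.614  -0.1311]
 [ 0.4692 -0.0926]] [np.float64(0.1484426462410236), np.float64(0.3367618813447905), np.float64(0.1498036209127122), np.float64(0.33410323136451364)]
deck [[ 0.6214 -0.0609]
 [ 0.6087 -0.1168]
 [ 0.476  -0.0859]
 [ 0.4911 -0.0295]] [ 0.54928917 -0.07330493]
deck [[ 0.4818 -0.0828]
 [ 0.4961 -0.0266]
 [ 0.6264 -0.0598]
 [ 0.6177 -0.1234]] [ 0.55550491 -0.07315656]
yaw -0.24156578981776758
yaw2 -0.2501436405636688
yawx -0.2304663907333334
ctr [0.58250239 0.04814308] [0.58311223 0.05063141]
tab [ 0.55020075 -0.05563071  0.098     ] [ 0.53915993 -0.08105825  0.098     ] (array([ 0.54394796, -0.06766476,  0.09439509]), np.float64(0.02749743302950647))
tab [ 0.54242851 -0.08751931  0.098     ] [ 0.54809133 -0.05355927  0.098     ] (array([ 0.54771295, -0.07329082,  0.11586934]), np.float64(0.031305438842655645))
```

```bash
cat >> h.py <<'E'
def plan(o,target,ang,vmax=.045,wmax=.14):
    """rows to bring tool to target with tool-y world angle ang"""
    M=R.from_quat(o['eef_rot']).as_matrix(); p=np.array(o['tcp_pos'])
    a0=np.arctan2(M[1,1],M[0,1]); d=(ang-a0+np.pi)%(2*np.pi)-np.pi
    D=np.array(target)-p
    n=int(np.ceil(max(np.linalg.norm(D)/vmax,abs(d)/wmax,1)))
    rows=[]
    for i in range(n):
        a=a0+d*i/n
        X=np.array([-np.sin(a),np.cos(a),0]);Y=np.array([np.cos(a),np.sin(a),0])
        s=D/n*100
        rows.append([round(float(s@X),2),round(float(s@Y),2),round(float(-s[2]),2),round(-d/n,3)])
    return rows
E
python3 - <<'E'
from h import *
from plant import robot
print(plan(robot.get_obs(),[.545,-.105,.22],-.242))
E
```

```text
[[-3.06, -2.95, 0.18, np.float64(0.083)], [-3.29, -2.68, 0.18, np.float64(0.083)], [-3.51, -2.4, 0.18, np.float64(0.083)], [-3.69, -2.1, 0.18, np.float64(0.083)], [-3.86, -1.79, 0.18, np.float64(0.083)], [-3.99, -1.46, 0.18, np.float64(0.083)], [-4.1, -1.12, 0.18, np.float64(0.083)], [-4.18, -0.78, 0.18, np.float64(0.083)], [-4.23, -0.43, 0.18, np.float64(0.083)], [-4.25, -0.08, 0.18, np.float64(0.083)], [-4.24, 0.28, 0.18, np.float64(0.083)], [-4.2, 0.63, 0.18, np.float64(0.083)], [-4.14, 0.98, 0.18, np.float64(0.083)], [-4.04, 1.32, 0.18, np.float64(0.083)], [-3.92, 1.65, 0.18, np.float64(0.083)], [-3.77, 1.97, 0.18, np.float64(0.083)], [-3.59, 2.27, 0.18, np.float64(0.083)], [-3.39, 2.56, 0.18, np.float64(0.083)]]
```

Request:
{"name": "carry_out", "arguments": {"hand": 70, "steps": [[[-3.1,-2.95,0.2,0.083],[-3.3,-2.7,0.2,0.083],[-3.5,-2.4,0.2,0.083],[-3.7,-2.1,0.2,0.083],[-3.85,-1.8,0.2,0.083],[-4.0,-1.45,0.2,0.083],[-4.1,-1.1,0.2,0.083],[-4.2,-0.8,0.2,0.083],[-4.2,-0.4,0.2,0.083],[-4.25,-0.1,0.2,0.083],[-4.25,0.3,0.2,0.083],[-4.2,0.6,0.2,0.083],[-4.15,1.0,0.2,0.083],[-4.0,1.3,0.2,0.083],[-3.9,1.65,0.2,0.083],[-3.75,2.0,0.2,0.083],[-3.6,2.3,0.2,0.083],[-3.4,2.55,0.2,0.083],[0,0,0,0],[0,0,0,0]]]}}

```text
time_s: 2.15
tcp_pos: [0.547, -0.1044, 0.2165]
eef_rot: [0.786, 0.618, -0.0, -0.001]
wrist_force: [-0.3, 1.2, -0.1]
width: 0.0598
```

Run:
```python
from h import *
from plant import robot
import cv2,json
o=robot.get_obs();print(o['time_s'],o['tcp_pos'],o['eef_rot'],o['joints'],o['width'])
c=robot.get_calibration('wrist');np.savez('w1.npz',**c)
cv2.imwrite('pics/w1.png',robot.capture('wrist')[:,:,::-1])
print(proj(c,(.555,-.072,.098)))
```

```text
2.15 [ 0.54697746 -0.10435878  0.21649971] [ 7.86339102e-01  6.17794430e-01 -2.92701696e-04 -8.79824693e-04] [-4.23573968e-01 -2.98435726e-02 -1.06426723e-01  1.49604393e+00
  2.95676405e-04  1.38614825e+00] 0.059846803117584085
(np.float64(324.58443748993744), np.float64(158.11166269297524))
```

View pics/w1.png

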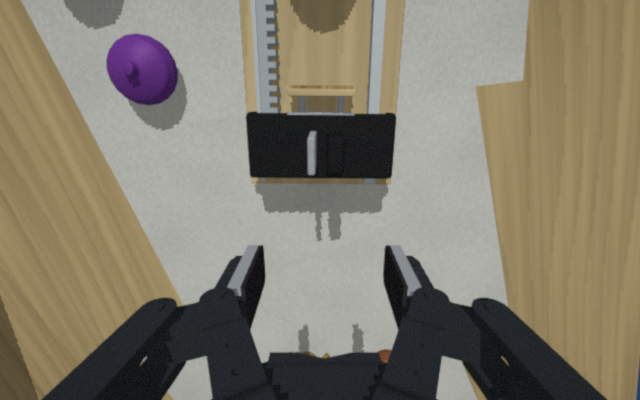

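The slide fills (247-395, 112-180), with the tab near (313,152) and the post at (336,155). It is nearly aligned with the tool. I'll zoom in and brighten it.

Run:
```python
import cv2,numpy as np
a=cv2.imread('pics/w1.png')[70:200,235:405].astype(float)
a=np.clip(255*(a/255)**.45,0,255).astype('uint8')
cv2.imwrite('pics/w1z.png',cv2.resize(a,None,fx=4.5,fy=4.5,interpolation=cv2.INTER_CUBIC))
```

```text
(no output)
```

View pics/w1z.png

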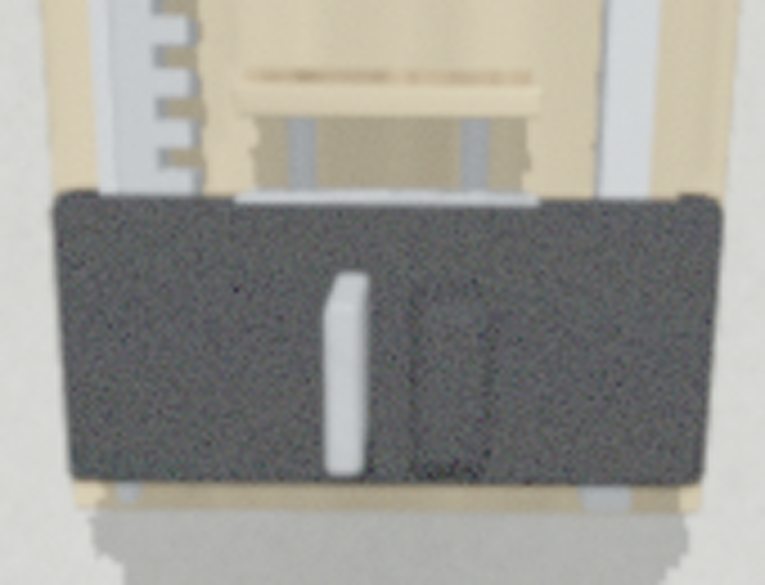

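Run:
```python
from h import *
c=dict(np.load('w1.npz'))
W=lambda x,y:(x/4.5+235-.4,y/4.5+70-.4)
o=np.array([.583,.049]);yw=-.242
X=np.array([np.cos(yw),np.sin(yw)]);Y=np.array([-np.sin(yw),np.cos(yw)])
def sh(n,x,y,z):
    p=onz(c,*W(x,y),z)[:2]; print(n,np.round(p,4),'jig',np.round([(p-o)@X,(p-o)@Y],4))
for n,x,y,z in [('tab-+',325,308,.098),('tab+',367,308,.098),('tab--',327,475,.098),('tab+-',364,475,.098),
 ('post',412,300,.098),('post',490,300,.098),('post',412,472,.098),('post',488,472,.098),
 ('deckrl',72,480,.052),('deckrr',702,482,.052),('deckfl',57,195,.052),('deckfr',720,200,.052),
 ('padtopL',235,115,.051),('padtopR',540,115,.051),('padtop front L',245,82,.051),('plate',48,100,.018),('plate',733,100,.018),('plate',80,507,.018),('plate',698,507,.018)]: sh(n,x,y,z)
```

```text
tab-+ [ 0.5455 -0.0537] jig [-0.0118 -0.1087]
tab+ [ 0.5524 -0.0554] jig [-0.0047 -0.1087]
tab-- [ 0.5384 -0.0821] jig [-0.0119 -0.1379]
tab+- [ 0.5447 -0.0836] jig [-0.0054 -0.1379]
post [ 0.5602 -0.0559] jig [ 0.003  -0.1073]
post [ 0.573 -0.059] jig [ 0.0162 -0.1073]
post [ 0.5531 -0.0851] jig [ 0.0031 -0.1373]
post [ 0.5661 -0.0882] jig [ 0.0165 -0.1373]
deckrl [ 0.4805 -0.0813] jig [-0.0683 -0.151 ]
deckrr [ 0.6093 -0.1131] jig [ 0.0644 -0.151 ]
deckfl [ 0.4956 -0.0251] jig [-0.0671 -0.0929]
deckfr [ 0.6227 -0.0571] jig [ 0.064  -0.0935]
padtopL [ 0.5338 -0.0189] jig [-0.0315 -0.0777]
padtopR [ 0.5916 -0.033 ] jig [ 0.028  -0.0776]
padtop front L [ 0.5373 -0.0135] jig [-0.0294 -0.0716]
plate [ 0.4914 -0.0055] jig [-0.0758 -0.0749]
plate [ 0.6357 -0.0408] jig [ 0.0727 -0.0745]
plate [ 0.4701 -0.0946] jig [-0.0752 -0.1665]
plate [ 0.6125 -0.1293] jig [ 0.0714 -0.166 ]
```

Request:
{"name": "carry_out", "arguments": {"hand": 70, "steps": [[[0.9,0.1,1.6,0],[0.9,0.1,1.6,0],[0.9,0.1,1.6,0],[0.83,0.07,1.6,0],[0,0,0,0],[0,0,0,0]]]}}

```text
time_s: 2.8
tcp_pos: [0.5589, -0.0699, 0.1528]
eef_rot: [0.786, 0.619, -0.0, -0.0]
wrist_force: [0.4, -0.5, 0.6]
width: 0.0595
```

Run:
```python
from h import *
from plant import robot
import cv2,json
o=robot.get_obs();print(o['time_s'],o['tcp_pos'],o['eef_rot'],o['wrist_force'],o['width'])
c=robot.get_calibration('wrist');np.savez('w2.npz',**c)
cv2.imwrite('pics/w2.png',robot.capture('wrist')[:,:,::-1])
```

```text
2.8 [ 0.55890795 -0.06990989  0.15278505] [ 7.85758079e-01  6.18533757e-01 -2.76261971e-04 -3.95819329e-04] [ 0.40051139 -0.45149647  0.60614523] 0.05948504210702165
```

View pics/w2.png

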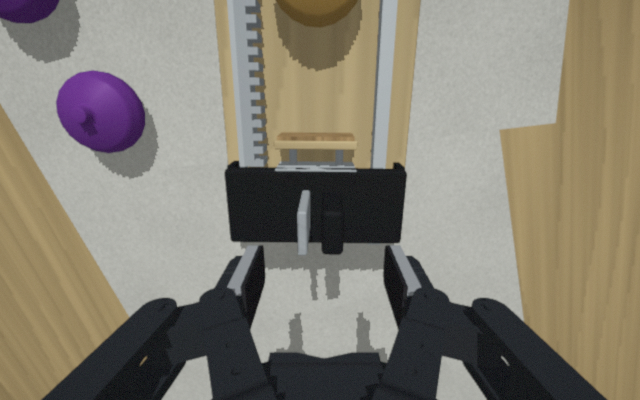

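The jaws straddle the handle: jaw midline at col 324, handle at cols 299-343. Descending now.

Request:
{"name": "carry_out", "arguments": {"hand": 70, "steps": [[[-0.1,0,1.5,0],[0,0,1.5,0],[0,0,1.5,0],[0,0,1.3,0],[0,0,0.8,0],[0,0,0.4,0],[0,0,0,0],[0,0,0,0]]]}}

```text
time_s: 3.65
tcp_pos: [0.5593, -0.0715, 0.0838]
eef_rot: [0.786, 0.618, 0.0, 0.0]
wrist_force: [-0.1, -0.7, -0.5]
width: 0.0597
```

Request:
{"name": "carry_out", "arguments": {"hand": 0, "steps": [[[0,0,0,0],[0,0,0,0],[0,0,0,0],[0,0,0,0],[0,0,0,0],[0,0,0,0],[0,0,0,0],[0,0,0,0],[0,0,0,0],[0,0,0,0]]]}}

```text
time_s: 4.65
tcp_pos: [0.5606, -0.0718, 0.0842]
eef_rot: [0.786, 0.618, 0.001, 0.001]
wrist_force: [9.1, -1.1, -0.5]
width: 0.0191
```

Run:
```python
from h import *
from plant import robot
import cv2,json
o=robot.get_obs();print(o['time_s'],o['tcp_pos'],o['eef_rot'],o['wrist_force'],o['ft_torque'],o['width'])
c=robot.get_calibration('wrist');np.savez('w3.npz',**c)
cv2.imwrite('pics/w3.png',robot.capture('wrist')[:,:,::-1])
```

```text
4.65 [ 0.56057256 -0.07179683  0.08421986] [0.78615211 0.61803043 0.00124037 0.00130866] [ 9.1191657  -1.05917012 -0.45303509] [ 0.14178365 -0.16144952 -0.30782225] 0.01912735521831288
```

View pics/w3.png

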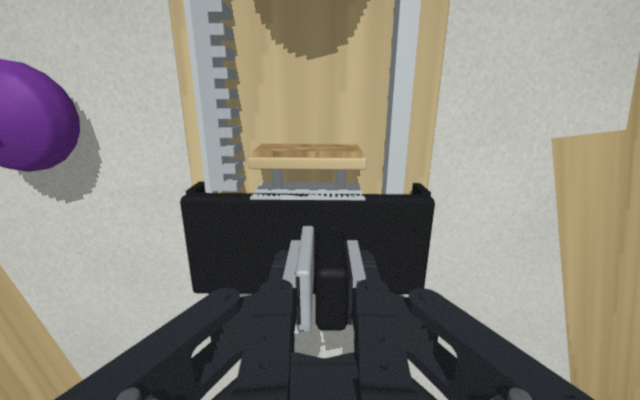

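Run:
```python
from h import *
from plant import robot
c=robot.get_calibration('top');s=robot.get_calibration('scene')
T=lambda x,y:(x/5+235-.4,y/5+150-.4)
S=lambda x,y:(x/5+255-.4,y/5+155-.4)
o=np.array([.583,.049]);yw=-.242
X=np.array([np.cos(yw),np.sin(yw)]);Y=np.array([-np.sin(yw),np.cos(yw)])
for cc,p,z,n in [(c,T(217,142),.058,'stop t'),(c,T(197,262),.058,'stop t'),(s,S(512,107),.058,'stop s'),(s,S(582,207),.058,'stop s'),(s,S(510,140),.018,'stop foot'),
  (s,S(582,240),.018,'stop foot'),(c,T(291,222),.034,'bauble t'),(s,S(467,215),.036,'bauble s'),(c,T(302,218),.062,'neck t'),(s,S(463,197),.062,'neck s')]:
    q=onz(cc,*p,z)[:2]-o; print(n,np.round([q@X,q@Y],4))
```

```text
stop t [0.0309 0.0841]
stop t [-0.0405  0.0777]
stop s [-0.0369  0.0819]
stop s [0.034  0.0825]
stop foot [-0.0396  0.0867]
stop foot [0.0336 0.0886]
bauble t [-0.0006  0.0337]
bauble s [0.     0.0346]
neck t [-0.0027  0.0249]
neck s [0.002  0.0286]
```

Request:
{"name": "carry_out", "arguments": {"steps": [[[0.0,0.1,0.1,0],[0.1,0.05,0.1,0],[0.2,0,0,0],[0.3,0,0,0],[0.3,0,0,0],[0.3,0,0,0],[0.3,0,0,0],[0,0,0,0],[0,0,0,0]]]}}

```text
time_s: 5.6
tcp_pos: [0.5644, -0.0574, 0.0841]
eef_rot: [0.786, 0.618, 0.0, 0.001]
wrist_force: [-6.2, 0.7, 21.6]
width: 0.0195
```

Run:
```python
from h import *
from plant import robot
import cv2,json
o=robot.get_obs();print(o['time_s'],o['tcp_pos'],o['eef_rot'],o['wrist_force'],o['ft_torque'],o['width'])
c=robot.get_calibration('wrist');np.savez('w4.npz',**c)
cv2.imwrite('pics/w4.png',robot.capture('wrist')[:,:,::-1])
```

```text
5.6 [ 0.5644442  -0.05739549  0.08414837] [7.86145442e-01 6.18040965e-01 2.95754914e-04 7.89414328e-04] [-6.23932461  0.68904381 21.57019959] [ 0.67947463  2.98769909 -0.28208789] 0.01954229621706951
```

View pics/w4.png

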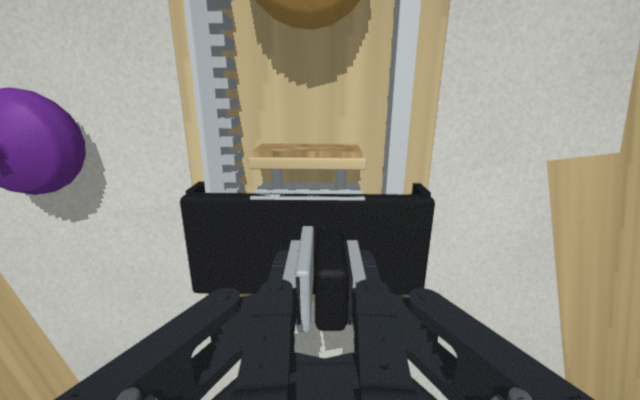

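Request:
{"name": "carry_out", "arguments": {"steps": [[[0.1,-0.05,-0.2,0],[0.3,0,0,0],[0.3,0,0,0],[0.3,0,0,0],[0.3,0,0,0],[0.3,0,0,0],[0.3,0,0,0],[0.3,0,0,0],[0.3,0,0,0],[0.3,0,0,0],[0.3,0,0,0],[0.3,0,0,0],[0.2,0,0,0],[0.1,0,0,0],[0,0,0,0],[0,0,0,0]]]}}

```text
time_s: 7.25
tcp_pos: [0.5733, -0.0217, 0.0842]
eef_rot: [0.786, 0.618, 0.001, 0.001]
wrist_force: [5.8, -2.6, 3.1]
width: 0.0196
```

```bash
cat >> h.py <<'E'
def look(n):
    from plant import robot
    o=robot.get_obs();c=robot.get_calibration('wrist');np.savez(n+'.npz',**c)
    cv2.imwrite(f'pics/{n}.png',robot.capture('wrist')[:,:,::-1])
    st(o)
def st(o):
    yw=-.242;X=np.array([np.cos(yw),np.sin(yw)]);Y=np.array([-np.sin(yw),np.cos(yw)])
    d=o['tcp_pos'][:2]-np.array([.5606,-.0718]);f=o['wrist_force']
    print('t',o['time_s'],'trav',d@Y,'lat',d@X,'z',o['tcp_pos'][2],'Fy',f[:2]@Y,'Fx',f[:2]@X,'Fz',f[2],'T',o['ft_torque'],'w',o['width'])
E
python3 -c "
from h import *;look('w5')"
```

```text
t 7.25 trav 0.051667522997712365 lat 0.0002938578452465382 z 0.08420623556046222 Fy -1.1571458894809823 Fx 6.289236093510373 Fz 3.140462186891015 T [-0.11535549  0.62769412 -0.29758111] w 0.019578563323103624
```

View pics/w5.png

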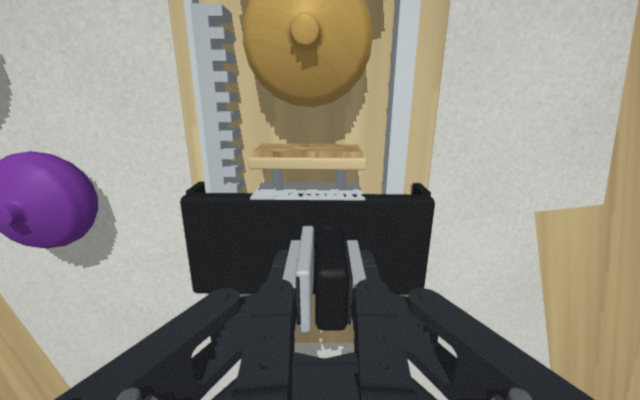

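Travel is 52 mm, and the bauble (307,40) is about 15 mm ahead of the pad (307,150) and centred. I'll continue more gently.

Request:
{"name": "carry_out", "arguments": {"steps": [[[0.2,0,0,0],[0.2,0,0,0],[0.2,0,0,0],[0.2,0,0,0],[0.2,0,0,0],[0.2,0,0,0],[0.2,0,0,0],[0.2,0,0,0],[0.2,0,0,0],[0.2,0,0,0],[0.2,0,0,0],[0.2,0,0,0],[0.1,0,0,0],[0,0,0,0]]]}}

```text
time_s: 8.7
tcp_pos: [0.5793, 0.0023, 0.0842]
eef_rot: [0.786, 0.618, 0.001, 0.001]
wrist_force: [6.7, -4.0, 2.3]
width: 0.0193
```

```bash
python3 -c "
from h import *;look('w6')"
```

```text
t 8.7 trav 0.0764708567797983 lat 0.0004296132965391976 z 0.08423779679098509 Fy -2.313162808048325 Fx 7.483606749169118 Fz 2.3360889029060954 T [-0.34739122  0.45983977 -0.30903765] w 0.019255546935500568
```

View pics/w6.png

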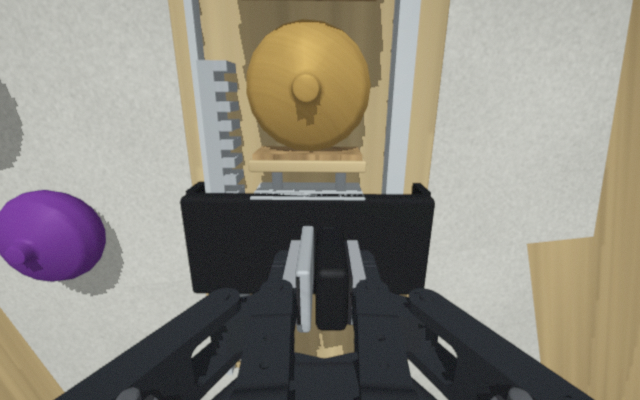

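Request:
{"name": "carry_out", "arguments": {"steps": [[[0.15,0,0,0],[0.15,0,0,0],[0.15,0,0,0],[0.15,0,0,0],[0.15,0,0,0],[0.1,0,0,0],[0,0,0,0],[0,0,0,0]]]}}

```text
time_s: 9.55
tcp_pos: [0.5814, 0.0105, 0.0843]
eef_rot: [0.786, 0.618, 0.001, 0.001]
wrist_force: [6.9, -4.7, 1.4]
width: 0.0196
```

```bash
python3 -c "
from h import *;look('w7')
from plant import robot
cv2.imwrite('pics/s7.png',cv2.resize(robot.capture('scene')[140:270,250:420,::-1],None,fx=4,fy=4,interpolation=2))"
```

```text
t 9.55 trav 0.0849306184292356 lat 0.0004880155678272332 z 0.08425238887785909 Fy -2.9443556935763042 Fx 7.86773576687756 Fz 1.4390389428891965 T [-0.43469834  0.40284123 -0.31871735] w 0.019579345104682955
```

View pics/w7.png

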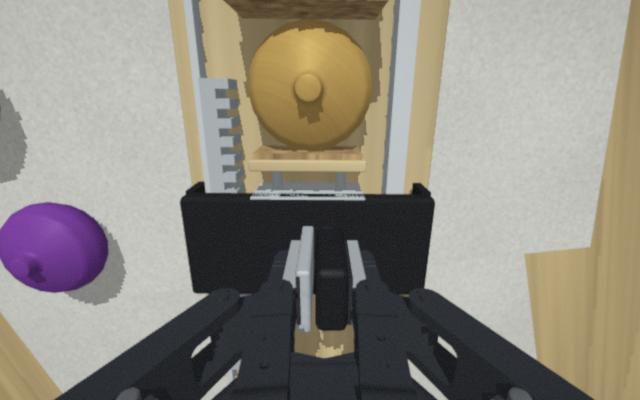

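View pics/s7.png

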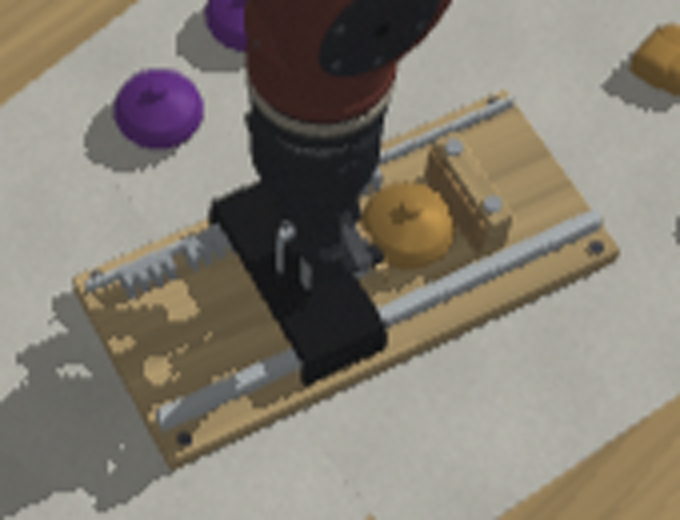

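Request:
{"name": "carry_out", "arguments": {"steps": [[[0.1,0,0,0],[0.1,0,0,0],[0.1,0,0,0],[0.1,0,0,0],[0,0,0,0],[0,0,0,0]]]}}

```text
time_s: 10.25
tcp_pos: [0.5824, 0.0144, 0.0842]
eef_rot: [0.786, 0.618, 0.001, 0.001]
wrist_force: [7.3, -4.5, 1.4]
width: 0.0193
```

```bash
python3 -c "
from h import *;look('w8')"
```

```text
t 10.25 trav 0.08889111765005293 lat 0.0004897337892466135 z 0.08423291245152315 Fy -2.617820229092269 Fx 8.18661592206066 Fz 1.415313515479897 T [-0.4406389   0.42757863 -0.30872071] w 0.019316592705424133
```

Request:
{"name": "carry_out", "arguments": {"steps": [[[0.1,0,0,0],[0.1,0,0,0],[0,0,0,0],[0,0,0,0]]]}}

```text
time_s: 10.7
tcp_pos: [0.5828, 0.0162, 0.0843]
eef_rot: [0.786, 0.618, 0.001, 0.002]
wrist_force: [8.3, -5.4, 1.4]
width: 0.0194
```

```bash
python3 -c "
from h import *;look('w9')
a=np.vstack([np.hstack([cv2.imread(f'pics/{n}.png')[0:210,180:440] for n in p]) for p in (('w6','w7'),('w8','w9'))])
cv2.imwrite('pics/cmp.png',cv2.resize(a,None,fx=1.4,fy=1.4))"
```

```text
t 10.7 trav 0.09078594285532475 lat 0.0004943060938267039 z 0.08426220598996922 Fy -3.2107312827713756 Fx 9.37605355007698 Fz 1.3532922909606224 T [-0.5874012   0.43543721 -0.32271565] w 0.019438741664338538
```

View pics/cmp.png

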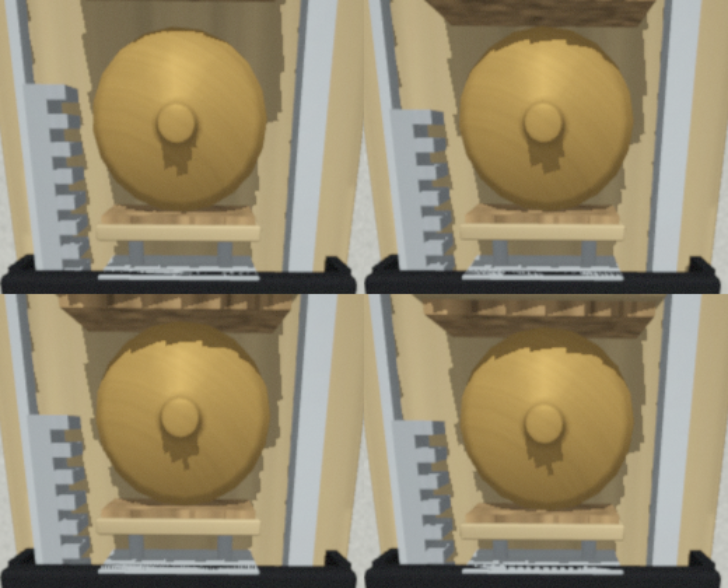

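Request:
{"name": "carry_out", "arguments": {"steps": [[[0.1,0,0,0],[0.1,0,0,0],[0,0,0,0],[0,0,0,0]]]}}

```text
time_s: 11.15
tcp_pos: [0.5833, 0.018, 0.0842]
eef_rot: [0.786, 0.618, 0.0, 0.002]
wrist_force: [6.1, -6.4, 2.4]
width: 0.0194
```

```bash
python3 -c "
from h import *;look('w10')
a=np.hstack([cv2.imread(f'pics/{n}.png')[0:210,180:440] for n in ('w8','w9','w10')])
cv2.imwrite('pics/cmp2.png',a)"
```

```text
t 11.15 trav 0.09263211290830607 lat 0.0005134755700100072 z 0.0842430732021302 Fy -4.7254762058792394 Fx 7.488911325773953 Fz 2.389204062861782 T [-0.69355812  0.46125507 -0.29615474] w 0.019387780286871683
```

View pics/cmp2.png

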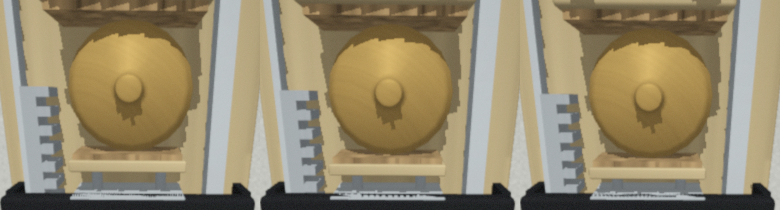

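Contact is clear: the pad has been pushed in by about 3 mm (its row went from 165 to 172) and the axial force rose from 2.6 to 4.7 N. Next I'll let the tab go and look.

Request:
{"name": "carry_out", "arguments": {"hand": 70, "steps": [[[0,0,0,0],[0,0,0,0],[0,0,0,0],[0,0,0,0],[0,0,0,0],[0,0,0,0],[0,0,0,0],[0,0,0,0]]]}}

```text
time_s: 12.0
tcp_pos: [0.582, 0.0192, 0.0833]
eef_rot: [0.786, 0.618, 0.0, -0.0]
wrist_force: [-0.7, -0.0, 0.2]
width: 0.0601
```

```bash
python3 -c "
from h import *;look('w11')"
```

```text
t 12.0 trav 0.09350954741631368 lat -0.0010574152050666912 z 0.08331173111816624 Fy -0.20440833610727902 Fx -0.7038217638762501 Fz 0.15257185201895085 T [0.03002728 0.00347778 0.00984768] w 0.060071219809626784
```

View pics/w11.png

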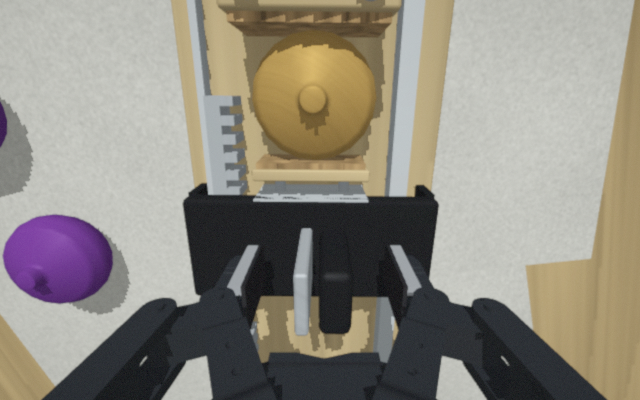

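The tab is only partly out: its gap to the post is about 8 px (3.5 mm) against 9 mm when right out, so the tooth is resting between notches. I'll go behind the slide with closed fingers and push on its rear face.

Request:
{"name": "carry_out", "arguments": {"hand": 70, "steps": [[[0,0,-1.0,0],[0,0,-1.5,0],[0,0,-1.5,0],[0,0,-1.0,0],[-1.0,0,0,0],[-2.0,0,0,0],[-2.0,0,0,0],[-0.4,0,0,0],[0,0,0,0],[0,0,0,0]]]}}

```text
time_s: 13.05
tcp_pos: [0.5692, -0.033, 0.1331]
eef_rot: [0.786, 0.618, 0.0, -0.0]
wrist_force: [-0.2, 0.2, -0.0]
width: 0.0598
```

Request:
{"name": "carry_out", "arguments": {"hand": 0, "steps": [[[0,-0.3,0,0],[0,0,0,0],[0,0,0,0],[0,0,0,0],[0,0,0,0],[0,0,0,0],[0,0,0,0],[0,0,0,0]]]}}

```text
time_s: 13.85
tcp_pos: [0.5663, -0.0326, 0.1333]
eef_rot: [0.786, 0.618, 0.0, -0.0]
wrist_force: [-1.2, -0.6, -0.4]
width: -0.0001
```

```bash
python3 -c "
from h import *;look('w12')"
```

```text
t 13.85 trav 0.03942368557939812 lat -0.0038384357574951238 z 0.1332712324573035 Fy -0.8596221475509453 Fx -1.0108505992551375 Fz -0.44692999966485925 T [-0.04851348 -0.04919325  0.01057864] w -0.00012012867745022908
```

View pics/w12.png

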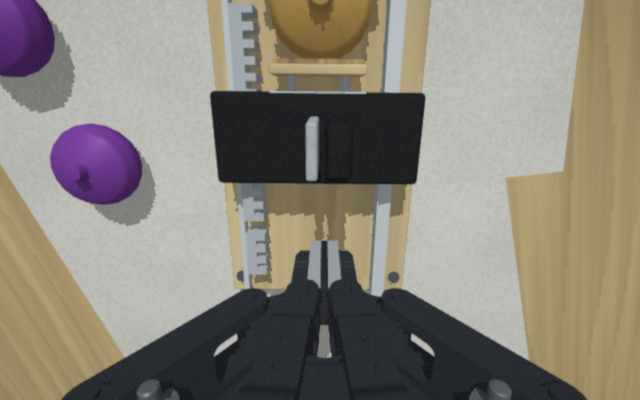

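Request:
{"name": "carry_out", "arguments": {"steps": [[[0,0,1.5,0],[0,0,1.5,0],[0,0,1.5,0],[0,0,1.5,0],[0,0,1.0,0],[0,0,0.5,0],[0,0,0,0],[0,0,0,0]]]}}

```text
time_s: 14.7
tcp_pos: [0.5667, -0.0326, 0.0588]
eef_rot: [0.786, 0.618, 0.0, 0.0]
wrist_force: [0.9, 0.4, 0.4]
width: 0.0
```

```bash
python3 -c "
from h import *;look('w13')"
```

```text
t 14.7 trav 0.039477131568110196 lat -0.0034912984216640686 z 0.058776177764645325 Fy 0.6299817946376834 Fx 0.8022383980738261 Fz 0.3561425065182784 T [-0.00896116 -0.04288324 -0.03789089] w 4.8064018331676434e-05
```

View pics/w13.png

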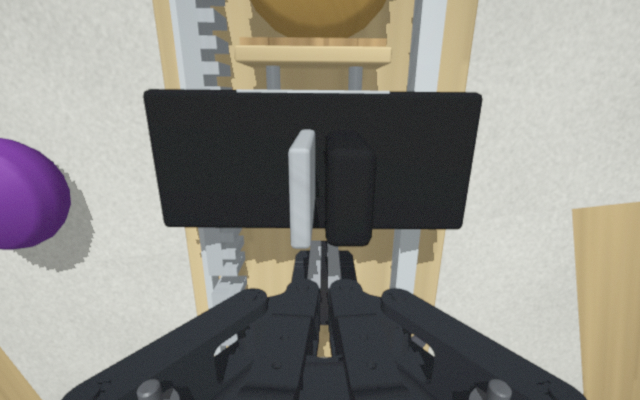

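Request:
{"name": "carry_out", "arguments": {"steps": [[[0.3,0,0,0],[0.3,0,0,0],[0.2,0,0,0],[0.1,0,0,0],[0.1,0,0,0],[0.1,0,0,0],[0.1,0,0,0],[0,0,0,0],[0,0,0,0]]]}}

```text
time_s: 15.65
tcp_pos: [0.5689, -0.022, 0.0583]
eef_rot: [0.786, 0.618, -0.001, 0.001]
wrist_force: [-3.3, -6.6, 0.7]
width: 0.0001
```

```bash
python3 -c "
from h import *;look('w14')"
```

```text
t 15.65 trav 0.05038133139736297 lat -0.00389416737540021 z 0.058310062760273035 Fy -7.15887669601354 Fx -1.598621368602153 Fz 0.6614336842186547 T [-1.21071549  0.47498003 -0.04194075] w 0.00012935792855836456
```

View pics/w14.png

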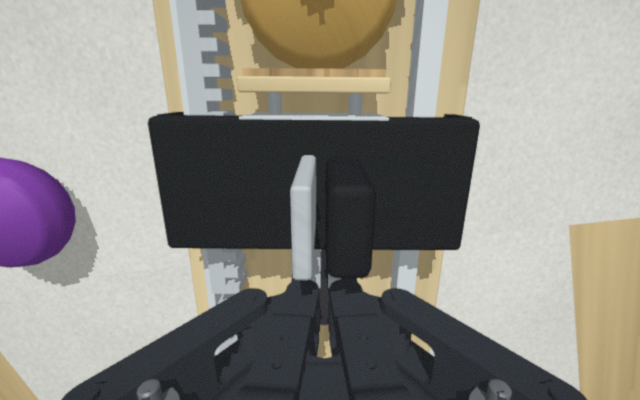

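Request:
{"name": "carry_out", "arguments": {"steps": [[[0.1,0,0,0],[0.1,0,0,0],[0,0,0,0]]]}}

```text
time_s: 16.0
tcp_pos: [0.5694, -0.0201, 0.0583]
eef_rot: [0.786, 0.618, -0.001, 0.001]
wrist_force: [-2.1, -3.6, 0.3]
width: -0.0
```

```bash
python3 -c "
from h import *;look('w15')"
```

```text
t 16.0 trav 0.0523182865326944 lat -0.0038670016796103455 z 0.05834813639278076 Fy -3.984887184077048 Fx -1.1385672979263888 Fz 0.2984168845197701 T [-0.6458272   0.32078228  0.02520658] w -4.350880093182362e-05
```

Request:
{"name": "carry_out", "arguments": {"steps": [[[0.1,0,0,0],[0.1,0,0,0],[0,0,0,0]]]}}

```text
time_s: 16.35
tcp_pos: [0.5699, -0.018, 0.0584]
eef_rot: [0.786, 0.618, -0.001, 0.001]
wrist_force: [-1.5, -6.7, 0.9]
width: -0.0
```

```bash
python3 -c "
from h import *;look('w16')
a=np.hstack([cv2.imread(f'pics/{n}.png')[0:300,180:440] for n in ('w14','w15','w16')])
cv2.imwrite('pics/cmp3.png',a)"
```

```text
t 16.35 trav 0.05448286386746604 lat -0.003834778244722524 z 0.058355649425510005 Fy -6.835983529166561 Fx 0.1914219591345458 Fz 0.9199874589463581 T [-1.34488543  0.45676662 -0.01395039] w -2.9890634137805475e-05
```

View pics/cmp3.png

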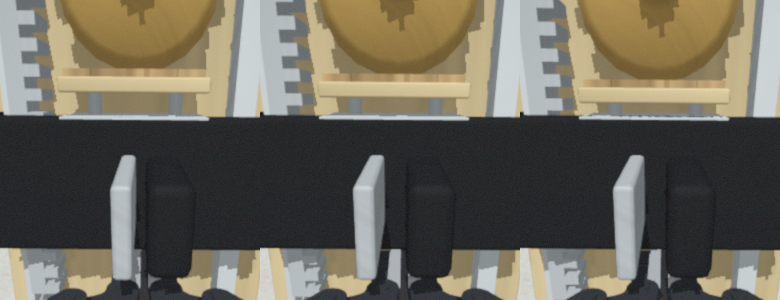

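```bash
python3 -c "
from h import *
a=np.hstack([cv2.imread(f'pics/{n}.png')[140:290,270:390] for n in ('w14','w15','w16')])
a=(255*(a/255.)**.45).astype('uint8')
cv2.imwrite('pics/cmp4.png',cv2.resize(a,None,fx=2.2,fy=2.2,interpolation=2))"
```

```text
(no output)
```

View pics/cmp4.png

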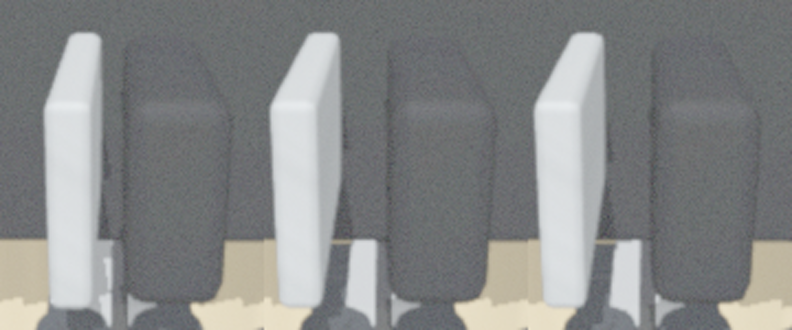

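The tab has sprung right out: its gap to the post is now about 70 px, or 9.4 mm, compared with 3.6 mm before. The slide is locked with the pad pressed in, so I'll back off and check.

Request:
{"name": "carry_out", "arguments": {"steps": [[[-0.2,0,0,0],[-0.5,0,0,0],[-1.0,0,0,0],[-1.0,0,0,0],[0,0,0,0],[0,0,-1.5,0],[0,0,-2.0,0],[0,0,-2.0,0],[0,0,-2.0,0],[0,0,0,0],[0,0,0,0],[0,0,0,0]]]}}

```text
time_s: 17.6
tcp_pos: [0.5633, -0.043, 0.1325]
eef_rot: [0.786, 0.618, -0.0, -0.001]
wrist_force: [-0.4, -0.8, 0.2]
width: -0.0001
```

```bash
python3 -c "
from h import *;look('w17')
a=cv2.imread('pics/w17.png')[0:200,190:450]
a=(255*(a/255.)**.6).astype('uint8')
cv2.imwrite('pics/w17z.png',cv2.resize(a,None,fx=3,fy=3,interpolation=2))"
```

```text
t 17.6 trav 0.028635183079437 lat -0.004305972450047398 z 0.13252718294105303 Fy -0.8790255841989282 Fx -0.22878836795074114 Fz 0.16306467554565718 T [-0.05499419  0.04049805 -0.0103467 ] w -0.00010971937447858185
```

View pics/w17z.png

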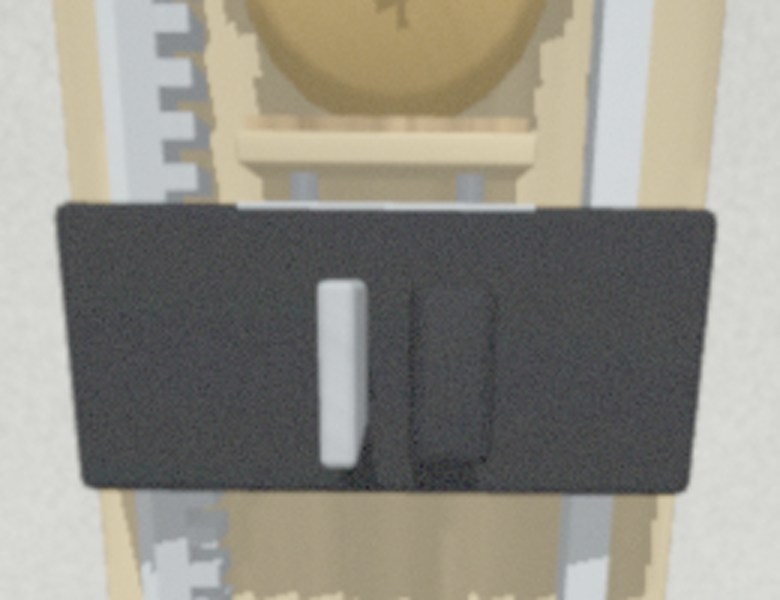

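Request:
{"name": "carry_out", "arguments": {"steps": [[[-1.0,0,-2,0],[-2.0,0,-3,0],[-2.0,0,-3,0],[-2.0,0,-2,0],[-2.0,0,0,0],[0,0,0,0],[0,0,0,0]]]}}

```text
time_s: 18.35
tcp_pos: [0.5421, -0.1305, 0.2323]
eef_rot: [0.786, 0.618, -0.0, -0.001]
wrist_force: [0.3, -0.8, -0.1]
width: 0.0002
```

```bash
python3 -c "
from h import *;look('w18')
from plant import robot
c=lambda n:robot.capture(n)[...,::-1]
s=c('scene');t=c('top');cv2.imwrite('pics/send.png',s);cv2.imwrite('pics/tend.png',t)
a=np.hstack([cv2.resize(s[150:260,270:420],None,fx=2.6,fy=3,interpolation=2),cv2.resize(t[150:260,235:385],None,fx=2.6,fy=3,interpolation=2)])
cv2.imwrite('pics/end.png',a)"
```

```text
t 18.35 trav -0.06145835048018473 lat -0.0038467353531053913 z 0.2322768872117966 Fy -0.6821150072008608 Fx 0.46833681988054726 Fz -0.10601149653948971 T [ 0.0101055   0.05243984 -0.00873141] w 0.00020264475986572203
```

View pics/end.png

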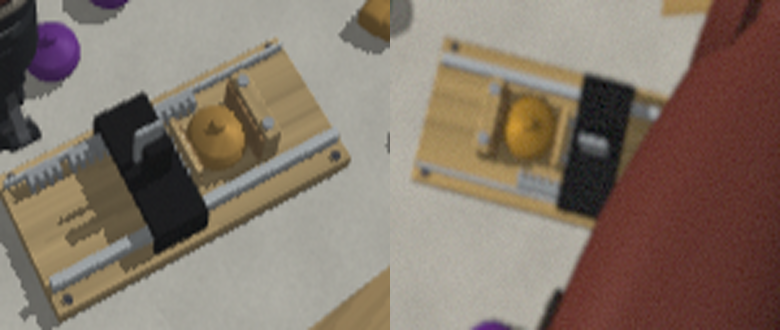

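View pics/w18.png

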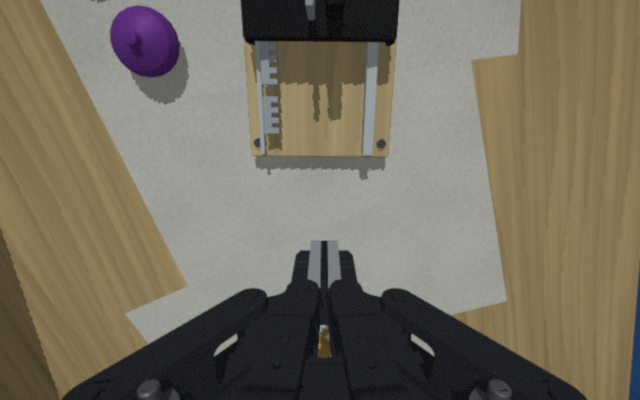

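View pics/tend.png

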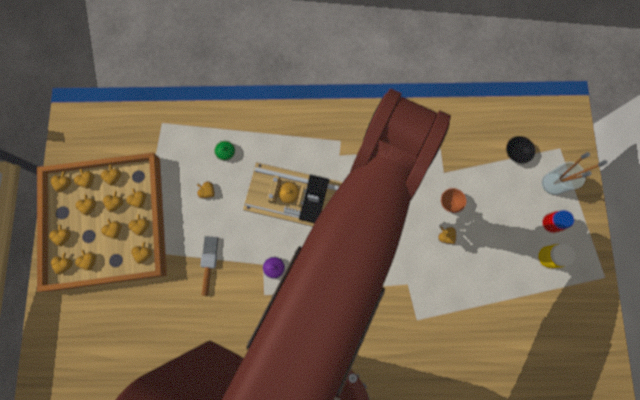

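The final views show the bauble upright and held between pad and stop. The tab is out, the bystanders are where they were, and the arm is clear, so I'm handing in.

```bash
python3 -c "
from plant import robot
print(robot.job_done())"
```

```text
the job is handed in; nothing more can be done
None
```

The gold bauble is clamped in the jig and the job is handed in at about 18.5 s of the 59 s allowed; the hand-in gave no verdict.

- **Moving the slide:** I pinched the tab against its post and moved the slide about 93 mm. By then the pad was pushed in about 3 mm and the force along the slide had risen from 2.6 to 4.7 N.
- **Locking:** When I let the tab go, the tooth was resting between notches, with a tab gap of about 3.5 mm. I pushed the slide's rear face on gently with closed fingers, at up to about 7 N, and the tab sprung right out within a few millimetres.
- **Last checks:** With the arm backed off, the tab gap measured about 9 mm, which is right out. The pad was still well pushed in, the bauble stood upright and centred against the stop, and the hearts, bowl and brush were in place. Pad compression is only an estimate from the pictures, roughly 6 to 8 mm.
- **Did not go to plan:** A small downward shift while gripping the handle put about 22 N on the wrist for a moment. I undid it straight away, before the pad reached the bauble. The gripper also read 19.5 mm on the pinched handle, where I expected 22 mm; the pictures showed the tab pressed to within a few pixels of the post.

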